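# Close a two-part wax mould over its core pin

### The job

Take the plain core pin from the wooden pin stand (not the one with the knob, which stays in the stand) and set it fully down into the hole in the middle of the fixed lower mould half. Then lift the loose upper mould half by its rib, lower it over the pin onto the two guide dowels, the thick dowel in the large hole, and press it down against the sprung ejector pins until the two halves meet flush all round. Finish while still holding it pressed shut: do not let go; leave the bottle and the red pot where they stand.

Things in the scene. Friction and masses are not known exactly. Their poses are not given: they have to be found in the camera images.
- mould_lower: Lower mould half, fixed to the bench, yaw up to 0.3 rad: bare aluminium block 56 (x) x 120 (y) x 28 mm on a dark steel foot 64 x 128 x 6 mm. Origin: centre of the foot's underside, z up; top (parting) face 34 mm above. Two upright dowels stand on the face at y = +44 (thick) and -44 mm (thin). A key tab (18 mm wide, 10 mm out) marks the thick, +y, end.
- face (a point): Centre of the lower half's parting face = mouth of the core pin hole: round, upright, 12 mm wide with 1 mm chamfer, 22 mm deep. 34 mm above the origin of mould_lower.
- thick_dowel (a point): Tip of the thick dowel, 14 mm diameter, bullet nose over its last 7 mm, 20 mm above the parting face, at y = +44 mm. The thin one at y = -44 mm is as high and 10 mm in diameter.
- ejector (a point): Top of one of the two sprung ejector pins, 8 mm wide, at (x, y) = (+20, +22) and (-20, -22) mm on the lower half. Free, they stand 6 mm above the face and hold a resting upper half 6 mm open; pressing both level takes about 16 N in all, of which the upper half's weight gives 2.5 to 4.5 N. Let go, it springs open again.
- mould_upper: Loose upper mould half, bare aluminium, 0.25 to 0.46 kg, standing on its parting face on the bench, yaw up to 0.3 rad. Block 56 (x) x 120 (y) x 34 mm with a key tab (18 mm wide, 10 mm out) at its +y end. Origin: centre of the parting face (underside), z up. A cavity 26 mm wide, 34 mm deep in the underside takes the pin. Closed: origin at point face, y as mould_lower's.
- rib (a point): Middle of the top edge of the upper half's grip rib, 70 mm above its origin. The rib is 18 mm thick (x), 52 mm long (y) and runs from 39 to 70 mm above the origin, on a cap 44 x 56 mm over the middle of the block.
- large_hole (a point): Upper mouth (top of the block, 34 mm up) of the 16 mm through hole at y = +44 mm of the upper half, for the thick dowel. The 12 mm through hole for the thin dowel is at y = -44 mm; both are seen from above.
- core_pin: Plain steel pin, 10 mm diameter, 50 mm long, chamfered foot, standing upright in one or other hole of the pin stand, its top 28 mm above the stand. Origin: centre of the foot, z along it to the top. Home in the lower half its foot is 22 mm below the face and its top 28 mm above.
- knob_pin: The other steel pin in the stand, same 10 mm shank and 50 mm length, but with a 19 mm wide, 14 mm high knob at the top. Origin: centre of the foot. Stays in the stand.
- pin_stand: Wooden stand 40 (x) x 100 (y) x 30 mm, fixed. Origin: centre of its underside. Two 12 mm holes, 22 mm deep, at y = +30 and -30 mm, each with a pin.
- bottle_white: Loose white bottle with blue cap, 45 mm wide, 96 mm high, bystander near the partition. Origin: centre of its underside.
- pot_red: Loose red screw pot, 41 mm wide, 30 mm high, bystander. Origin: centre of its underside.

How it is judged:
On the way:
1. the core pin stands fully down in the hole of the lower half, the upper half not yet on (z of core_pin in the frame of face below -0.019 m and horizontal distance between core_pin and face below 0.003 m and angle between the z axis of core_pin and the z axis of mould_lower, either way round below 0.15 rad and horizontal distance between mould_upper and face above 0.05 m), for 0.2 s.
At the end, for the whole second after the job is handed in: Core pin home: foot 19 mm or more below the face, 3 mm from centre, upright to 0.15 rad. Upper half on both dowels, faces within 2 mm, 3.5 mm from centre, level to 0.03 and in line to 0.06 rad, still, pressed on the lower half with over 8 N by the robot, which still holds it (z of core_pin in the frame of face below -0.019 m and horizontal distance between core_pin and face below 0.003 m and angle between the z axis of core_pin and the z axis of mould_lower, either way round below 0.15 rad and z of mould_upper in the frame of face below 0.002 m and horizontal distance between mould_upper and face below 0.0035 m and angle between the z axis of mould_upper and the z axis of mould_lower, either way round below 0.03 rad and angle between the y axis of mould_upper and the y axis of mould_lower, either way round below 0.06 rad and contact force between mould_upper and mould_lower above 8 N and contact force between the fingers and mould_upper above 3 N and linear speed of mould_upper below 0.02 m/s); the arm keeps its last pose, push and grip.
It fails at once if the knob-headed pin is moved more than 10 mm (distance of knob_pin from where it was at the start of the episode above 0.01 m).
It fails at once if the white bottle or the red pot is moved more than 30 mm (distance of any of bottle_white, pot_red from where it was at the start of the episode above 0.03 m).
It also fails if it takes over 59 s, if anything falls off the work surface, if the arm or the gripper's body presses on something with over 40 N, if the wrist force passes 120 N, or if a joint passes its speed limit or range.

### The arm

A 7-joint arm with a two-finger parallel gripper is mounted at the origin on a cart in front of the work surface, level with it; the furniture and walls round the work are solid. World frame = base frame: x ahead of the robot, y to its left, z up, the work surface at z = 0. Lengths are in m, angles in rad, forces in N, time in s.
With the tool pointing down it reaches from about 0.35 to 0.9 m from the base axis. Payload 8.1 kg.
Tool frame: the origin (TCP) lies on the centre line of the jaws, within the pads' length; the fingertips stand 11 mm ahead of it and the grasp point (between the pads) lies 8 mm behind it; z points along the fingers, y is the line along which they close (so a half turn about z gives the same grasp; the last joint's range is limited). The gripper opens to 92 mm and grips with 3 to 60 N. Pads are 19 mm wide; open, the fingers measure 130 mm over their backs; the gripper's body (75 mm by 190 mm) begins 47 mm behind the grasp point.
Start: joints at [-1.444, 0.434, 0.025, 1.573, -0.012, 1.134, -0.075], TCP at [0.142, 0.609, 0.238] pointing down, gripper open.
Joint ranges: [-2.62, 2.62], [-0.44, 2.09], [-1.27, 1.32], [0.08, 2.57], [-1.32, 4.46], [0.12, 2], [-2.74, 2.74]. Speed limits (rad/s): [2.22, 2.22, 3.01, 3.01, 3.14, 3.14, 3.14].

### API

Orientations are given as a unit quaternion [w, x, y, z].
In Python, from rig import status, viewer, env gives the robot as it stands.
- The arm moves only by the tool drive_tool, never from a script. Its arguments are lists of equal length, an entry for each row: "angular": the turn, a rotation vector about the tool's x, y, z in rad, a list of three; "translation": the shift along the tool's x, y, z in mm, a list of three; "jaw": the opening in per cent of the stroke, from 0 (shut) to 100 (fully open). A call has 1 to 10 rows; each row shifts and turns the commanded pose from where the row before left it, along the tool's axes as they then stand; what a row does not reach is not made up. A row lasts 1/12 s, in which the tool goes at most 41.7 mm and 7.16 degrees, less where a joint would pass 70% of its speed; a pose out of reach is approached as far as the arm can. A call with a gripper value outside its range is refused whole. The fingers move at their own pace and stop on an object; the grip force is fixed at half the most. Time passes only in rows, so rows that do not move let the fingers close. It gives the time, the measured TCP pose, the force, the opening and the grip force at its end, in the units of the state.
- status.get_obs(): the state, without advancing time (a new reading comes with each control period).
- viewer.read_camera(name): name is "scene" or "side" or "wrist"; returns the picture (384x512x3 uint8, red, green, blue); there is no depth.
- viewer.camera_params(name): a dict with "vfov" (degrees; the focal length in pixels is half the picture's height over the tangent of half this angle, whatever the lens; pixels are square), "cx", "cy" (the principal point, pixels), "distortion" ([k1, k2, p1, p2, k3] as OpenCV has them; the pictures are not rectified), "R" (3x3) and "t" (3): a world point X has camera coordinates R X + t. Camera axes: x right, y down, z forward; pixel columns grow to the right and rows downward; lengths in m; the calibration is good to about 2 mm. A picture is of the moment at which its call begins: read the wrist's pose just before it. camera_params takes no time and is no camera call; for the wrist camera it gives the pose at the moment of the call.
- env.hand_in(): hands the job in; it is judged then, once.
The state is a dict: "time_s": time; "joints": joint angles; "joint_vel": joint speeds; "joint_torque": joint torques, N m; "ee_pos": TCP position; "eef_rot": TCP orientation; "contact_force": force on the tool from outside, world axes, zero at the start; "moment": the same for the moment, N m; "gripper_width": opening from 0.0 (shut) to 1.0 (fully open); "gripper_force": force on a finger pad.
Only numpy, scipy, OpenCV 4.12 (cv2) and the standard library are available. Lean on these libraries where they do the work, as an engineer would, in place of code of your own. Each camera call takes 0.05 s, during which the arm holds its last target. There are 200 camera calls.

## Working session

There is one attempt and no reset: what is moved stays moved. The work goes in short steps, Python scripts to look and compute and a tool call to move; the robot and the scene stay as the last step left them, time stands still between calls to the robot, and variables do not carry over. Pictures are saved under pics/ and viewed, at most 10 in all, crops included, and the job is handed in when it is done.

Besides the shell and the picture viewer there is one more tool, called after ">>>" as name(argument=value, ...) on one line, values as JSON. drive_tool: Moves the arm, as the interface text tells. Its arguments: {"type":"object","properties":{"angular":{"type":"array","items":{"type":"array","items":{"type":"number"}}},"translation":{"type":"array","items":{"type":"array","items":{"type":"number"}}},"jaw":{"type":"array","items":{"type":"number"}}},"required":["angular","translation","jaw"]}

```bash
ls; mkdir -p pics
python3 - <<'E'
from rig import status, viewer
import cv2,numpy as np
o=status.get_obs();print({k:np.round(v,3).tolist() for k,v in o.items()})
for n in["scene","side","wrist"]:
    p=viewer.camera_params(n);print(n,p["vfov"],p["cx"],p["cy"],p["distortion"],np.round(-np.array(p["R"]).T@p["t"],3),np.round(p["R"],3).tolist())
    cv2.imwrite(f"pics/{n}0.png",viewer.read_camera(n)[:,:,::-1])
a=cv2.imread("pics/scene0.png");b=cv2.imread("pics/side0.png")
E
```

```text
pics
{'time_s': 0.0, 'joints': [-1.444, 0.435, 0.025, 1.574, -0.012, 1.134, -0.075], 'joint_vel': [0.001, 0.0, 0.002, -0.001, 0.0, -0.002, -0.001], 'joint_torque': [-0.001, -66.788, 0.984, -31.445, -0.061, 0.043, 0.0], 'ee_pos': [0.142, 0.608, 0.237], 'eef_rot': [-0.0, 0.115, 0.993, -0.001], 'contact_force': [-1.785, -0.175, -0.386], 'moment': [-0.039, -0.033, -0.049], 'gripper_force': 0.0, 'gripper_width': 1.002}
scene 45.96573754673108 261.72241069371836 190.75101310217454 [-0.03163722  0.          0.          0.          0.        ] [-0.241 -0.386  0.596] [[0.216, -0.976, -0.021], [-0.531, -0.099, -0.841], [0.819, 0.193, -0.54]]
side 52.09697508042224 255.7557641957013 192.87026145389063 [-0.04309788  0.          0.          0.          0.        ] [0.364 0.514 0.592] [[-0.976, -0.216, -0.02], [-0.109, 0.566, -0.817], [0.187, -0.795, -0.576]]
wrist 59.93018569413579 254.70121464969867 185.79033560440186 [-0.02383431  0.          0.          0.          0.        ] [0.063 0.627 0.383] [[0.228, 0.974, -0.003], [0.928, -0.216, 0.302], [0.294, -0.072, -0.953]]
```

Run:
```python
import cv2
for n in["scene","side"]:
    cv2.imwrite(f"pics/{n}0b.png",cv2.resize(cv2.imread(f"pics/{n}0.png"),(800,600),interpolation=cv2.INTER_CUBIC))
```

```text
(no output)
```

View pics/scene0b.png

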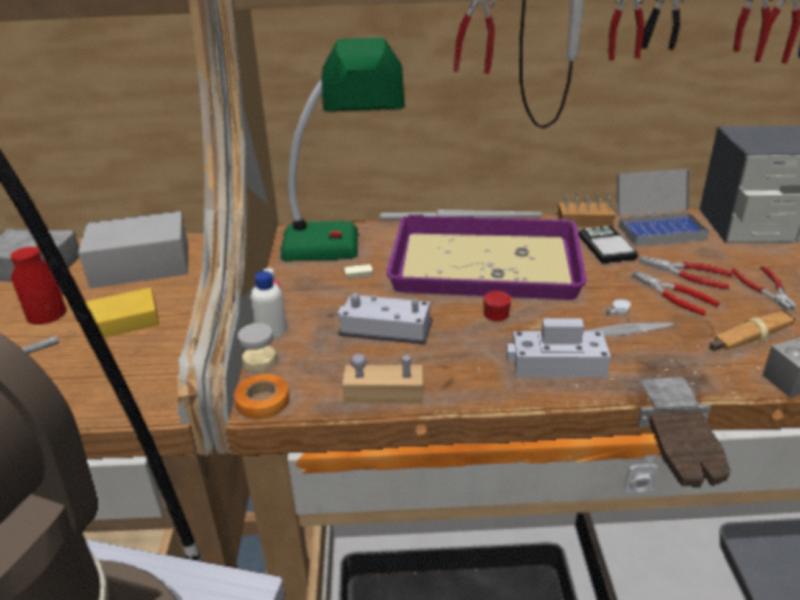

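View pics/side0b.png

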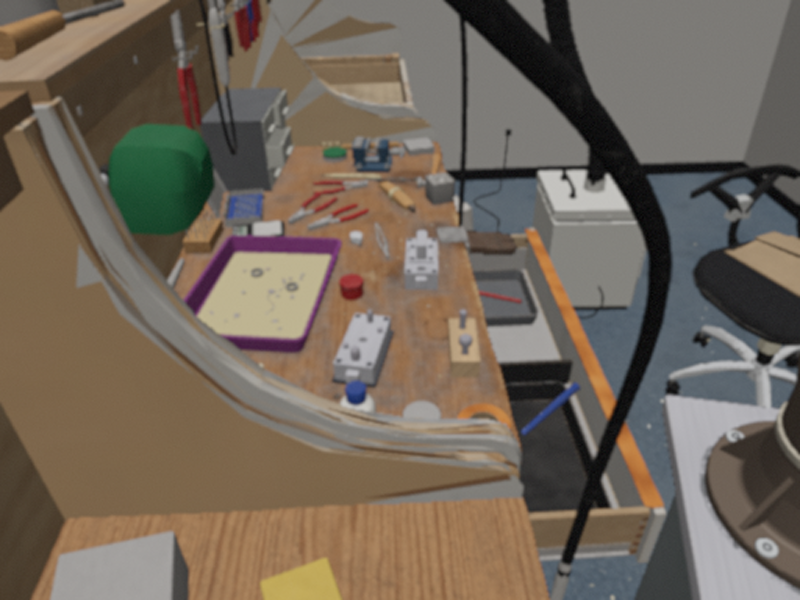

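The scene view shows the knob pin at (358,360), the plain pin at (406,360), the lower half's dowels at (355,297) thick and (418,306) thin, and the upper half's rib at (563,322). In the side view the same points are at (465,342), (462,315), (355,349), (371,313) and (421,237). A partition stands between the arm and the work.

```bash
cat > h.py <<'E'
import numpy as np, cv2
from rig import status, viewer
def cam(n):
    p=dict(viewer.camera_params(n)); f=192/np.tan(np.radians(p["vfov"])/2)
    p["K"]=np.array([[f,0,p["cx"]],[0,f,p["cy"]],[0,0,1]]);p["D"]=np.array(p["distortion"]);p["R"]=np.array(p["R"]);p["t"]=np.array(p["t"]);return p
def ray(p,uv):
    q=cv2.undistortPoints(np.array([[uv]],float),p["K"],p["D"])[0,0]
    d=p["R"].T@np.array([q[0],q[1],1.]);return -p["R"].T@p["t"],d/np.linalg.norm(d)
def tri(*pr):
    A=np.zeros((3,3));b=np.zeros(3)
    for p,uv in pr:
        c,d=ray(p,uv);M=np.eye(3)-np.outer(d,d);A+=M;b+=M@c
    X=np.linalg.solve(A,b);e=[np.linalg.norm(proj(p,X)-uv) for p,uv in pr];return X,max(e)
def proj(p,X):
    return cv2.projectPoints(np.array([X],float),cv2.Rodrigues(p["R"])[0],p["t"],p["K"],p["D"])[0][0,0]
def onz(p,uv,z):
    c,d=ray(p,uv);return c+d*(z-c[2])/d[2]
E
python3 - <<'E'
from h import *
s,d=cam("scene"),cam("side")
k=1.5625
P=dict(knob=((358,359),(465,340)),pin=((406,357),(463,312)),thick=((355,296),(355,349)),thin=((418,305),(371,312)),rib=((563,321),(421,236)),key=((511,345),(421,276)),cap=((264,275),(356,387)),pot=((497,295),(351,280)),
 partlow=((200,445),(520,470)), parttop=((180,390),(515,425)))
for n,(a,b) in P.items():
    X,e=tri((s,(np.array(a)+.5)/k-.5),(d,(np.array(b)+.5)/k-.5));print(n,X.round(4),round(e,1))
# partition plane y approx: heights along the curve from side view for y=0.27
for uv in[(60,110),(100,230),(160,310),(250,370),(350,400),(450,420),(515,440)]:
    c,dd=ray(d,(np.array(uv)+.5)/k-.5)
    for y in(.2,.23): print(uv,y,(c+dd*(y-c[1])/dd[1]).round(3),end=" ")
    print()
E
```

```text
knob [ 0.4309 -0.1585  0.0527] 1.0
pin [ 0.4417 -0.2182  0.0566] 0.9
thick [ 0.5775 -0.1124  0.0499] 0.6
thin [ 0.5786 -0.2053  0.0457] 0.2
rib [ 0.5402 -0.4068  0.0699] 0.2
key [ 0.5282 -0.3423  0.0302] 0.5
cap [0.5398 0.0062 0.0943] 0.8
pot [ 0.6425 -0.3095  0.0317] 1.4
partlow [ 0.3285  0.01   -0.0155] 6.4
parttop [0.3384 0.0212 0.0677] 9.5
(60, 110) 0.2 [0.648 0.2   0.479] (60, 110) 0.23 [0.621 0.23  0.49 ] 
(100, 230) 0.2 [0.648 0.2   0.396] (100, 230) 0.23 [0.62  0.23  0.415] 
(160, 310) 0.2 [0.619 0.2   0.333] (160, 310) 0.23 [0.594 0.23  0.357] 
(250, 370) 0.2 [0.555 0.2   0.285] (250, 370) 0.23 [0.537 0.23  0.314] 
(350, 400) 0.2 [0.478 0.2   0.269] (350, 400) 0.23 [0.467 0.23  0.3  ] 
(450, 420) 0.2 [0.402 0.2   0.263] (450, 420) 0.23 [0.399 0.23  0.294] 
(515, 440) 0.2 [0.354 0.2   0.252] (515, 440) 0.23 [0.355 0.23  0.285]
```

```bash
cat >> h.py <<'E'
from scipy.spatial.transform import Rotation as Ro
def pose():
    o=status.get_obs();w,x,y,z=o["eef_rot"];return np.array(o["ee_pos"]),Ro.from_quat([x,y,z,w]),o
def rows(p,R,P,Rt):
    """tool-frame rows p,R -> list of positions P, rotations Rt"""
    T=[];A=[]
    for q,S in zip(P,Rt):
        t=np.round(R.inv().apply(q-p)*1e3,0); a=np.round((R.inv()*S).as_rotvec(),3)
        p=p+R.apply(t/1e3); R=R*Ro.from_rotvec(a); T.append(t.astype(int).tolist());A.append(a.tolist())
    return T,A,p,R
def down(yaw): # tool y axis at world angle yaw
    c,s=np.cos(yaw),np.sin(yaw);return Ro.from_matrix(np.array([[-s,c,0],[c,s,0],[0,0,-1]])@np.diag([-1,1,1]) if np.linalg.det(np.array([[-s,c,0],[c,s,0],[0,0,-1]]))<0 else np.array([[-s,c,0],[c,s,0],[0,0,-1]]))
E
python3 - <<'E'
from h import *
s,d=cam("scene"),cam("side");k=1.5625
for n,a,b in[("rodtip",(193,555),(565,575)),("lamptop",(362,75),(155,180))]:
    X,e=tri((s,np.array(a)/k),(d,np.array(b)/k));print(n,X.round(3),round(e,1))
print(down(0.3).as_matrix().round(2).tolist())
p,R,o=pose();print(R.as_matrix().round(3).tolist())
N=28;f=np.arange(1,N+1)/N
th=np.radians(76.9+(-22.8-76.9)*f);r=np.where(f<.35,.625-.125*f/.35,.5+.042*np.clip((f-.7)/.3,0,1))
P=np.c_[r*np.cos(th),r*np.sin(th),0*f+.25];P[:,2]=np.minimum(.237+.01*np.arange(1,N+1),.25)
y0=np.arctan2(*R.as_matrix()[[1,0],1]);print(y0)
T,A,pe,Re=rows(p,R,P,[down(y0*(1-g)) for g in f])
for i in range(0,N,10):print(T[i:i+10],A[i:i+10])
print(pe,Re.as_matrix().round(3).tolist())
E
```

```text
rodtip [ 0.264  0.032 -0.17 ] 2.1
lamptop [ 0.797 -0.077  0.303] 1.5
[[-0.3, 0.96, 0.0], [0.96, 0.3, 0.0], [0.0, 0.0, -1.0]]
[[-0.974, 0.228, -0.0], [0.228, 0.974, -0.001], [-0.0, -0.001, -1.0]]
1.340913074279134
[[-37, -14, -10], [-37, -14, -3], [-36, -15, 0], [-35, -15, 0], [-34, -16, 0], [-33, -16, 0], [-32, -16, 0], [-31, -17, 0], [-30, -18, 0], [-30, -15, 0]] [[-0.001, 0.0, 0.048], [-0.0, 0.0, 0.048], [-0.0, 0.0, 0.048], [-0.0, 0.0, 0.048], [-0.0, 0.0, 0.047], [-0.0, 0.0, 0.048], [-0.0, 0.0, 0.048], [-0.0, 0.0, 0.048], [-0.0, 0.0, 0.048], [-0.0, 0.0, 0.048]]
[[-30, -5, 0], [-31, -6, 0], [-30, -6, 0], [-31, -6, 0], [-30, -8, 0], [-30, -7, 0], [-30, -8, 0], [-30, -8, 0], [-30, -9, 0], [-30, -7, 0]] [[-0.0, 0.0, 0.048], [-0.0, 0.0, 0.048], [-0.0, 0.0, 0.048], [-0.0, 0.0, 0.047], [-0.0, 0.0, 0.048], [-0.0, 0.0, 0.048], [-0.0, 0.0, 0.048], [-0.0, 0.0, 0.048], [-0.0, 0.0, 0.048], [-0.0, 0.0, 0.048]]
[[-31, -5, 0], [-32, -6, 0], [-32, -6, 0], [-32, -7, 0], [-32, -7, 0], [-32, -8, 0], [-33, -8, 0], [-33, -9, 0]] [[0.0, 0.0, 0.048], [0.0, 0.0, 0.048], [0.0, 0.0, 0.047], [0.0, 0.0, 0.048], [0.0, 0.0, 0.048], [0.0, 0.0, 0.048], [0.0, 0.0, 0.048], [0.0, 0.0, 0.048]]
[ 0.49949616 -0.21048759  0.25034372] [[0.0, 1.0, 0.0], [1.0, -0.0, -0.0], [-0.0, 0.0, -1.0]]
```

Run:
```python
from h import *
s,d=cam("scene"),cam("side");k=1.5625
curve=[(565,560),(590,480),(620,400),(645,320),(657,260),(650,200),(620,140),(560,75),(500,20)]
for b in curve:
    best=min((tri((s,np.array((193*(1-g),555-405*g))/k),(d,np.array(b)/k))[::-1]+(g,) for g in np.linspace(0,1,60)),key=lambda q:q[0])
    print(b,best[1].round(3),round(best[0],1),round(best[2],2))
```

```text
(565, 560) [ 0.265  0.032 -0.14 ] 0.1 0.03
(590, 480) [0.266 0.059 0.054] 0.1 0.32
(620, 400) [0.26  0.074 0.188] 0.1 0.56
(645, 320) [0.26  0.088 0.291] 0.4 0.78
(657, 260) [0.266 0.105 0.357] 0.6 0.95
(650, 200) [0.269 0.095 0.388] 13.0 1.0
(620, 140) [0.28  0.086 0.407] 34.3 1.0
(560, 75) [0.313 0.102 0.426] 64.9 1.0
(500, 20) [0.346 0.131 0.44 ] 96.4 1.0
```

>>> drive_tool(angular=[[0, 0, 0.048], [0, 0, 0.048], [0, 0, 0.048], [0, 0, 0.048]], translation=[[-37, -14, -10], [-37, -14, -3], [-36, -15, 0], [-35, -15, 0]], jaw=[100, 100, 100, 100])

```text
time_s: 0.48
ee_pos: [0.265, 0.5092, 0.2507]
eef_rot: [0.0, 0.211, 0.978, 0.0]
contact_force: [0.8, 1.5, -0.1]
gripper_width: 0.996
gripper_force: 0.0
```

Run:
```python
from h import *
ims=[]
for n in["scene","side","wrist"]:
    i=viewer.read_camera(n)[:,:,::-1].copy();cv2.imwrite(f"pics/{n}1.png",i);ims.append(i)
v=np.vstack([np.hstack([cv2.resize(i,(400,300)) for i in ims[:2]]),np.hstack([cv2.resize(ims[2],(400,300)),cv2.resize(cv2.imread("pics/wrist0.png"),(400,300))])])
cv2.imwrite("pics/m1.png",v);print(status.get_obs()["joints"],status.get_obs()["contact_force"])
```

```text
[-1.26026859e+00  3.39099460e-01  1.06114364e-01  1.68950503e+00
 -3.76175309e-02  1.11541644e+00 -1.21556743e-03] [-2.11453148  0.6689744  -0.33187421]
```

View pics/m1.png

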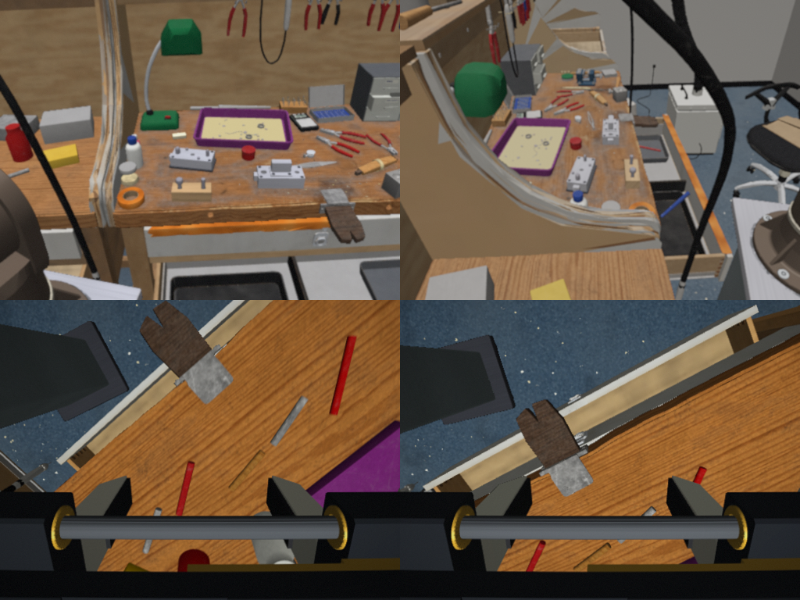

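The hose stays put while the arm moves, and it lies close to the sweep. I'll go on a little way and check it with the wrist camera.

>>> drive_tool(angular=[[0, 0, 0.048], [0, 0, 0.048], [0, 0, 0.048]], translation=[[-34, -16, 0], [-33, -16, 0], [-32, -16, 0]], jaw=[100, 100, 100])

```text
time_s: 0.88
ee_pos: [0.3298, 0.4229, 0.2504]
eef_rot: [-0.0, 0.279, 0.96, 0.0]
contact_force: [0.9, -0.2, 0.2]
gripper_width: 0.998
gripper_force: 0.0
```

Run:
```python
from h import *
w=cam("wrist");p,R,o=pose();print(p,o["joints"])
ims=[]
for n in["scene","side","wrist"]:
    i=viewer.read_camera(n)[:,:,::-1].copy();cv2.imwrite(f"pics/{n}2.png",i);ims.append(i)
for X in[(0.265,0.032,-.17),(.266,.059,.054),(.26,.074,.188),(.26,.088,.29),(.266,.105,.357)]:print(X,proj(w,X).round(0),(w["R"]@X+w["t"])[2].round(2))
v=np.vstack([np.hstack([cv2.resize(i,(400,300)) for i in ims[:2]]),np.hstack([cv2.resize(ims[2],(400,300))]*2)])
cv2.imwrite("pics/m2.png",v)
```

```text
[0.32976223 0.42293029 0.25042981] [-1.1388829   0.27769186  0.16676753  1.78195094 -0.05173466  1.0862369
  0.05126904]
(0.265, 0.032, -0.17) [ 58. 214.] 0.61
(0.266, 0.059, 0.054) [-27. 275.] 0.39
(0.26, 0.074, 0.188) [-147.  351.] 0.26
(0.26, 0.088, 0.29) [-323.  474.] 0.16
(0.266, 0.105, 0.357) [-460.  602.] 0.1
```

View pics/m2.png

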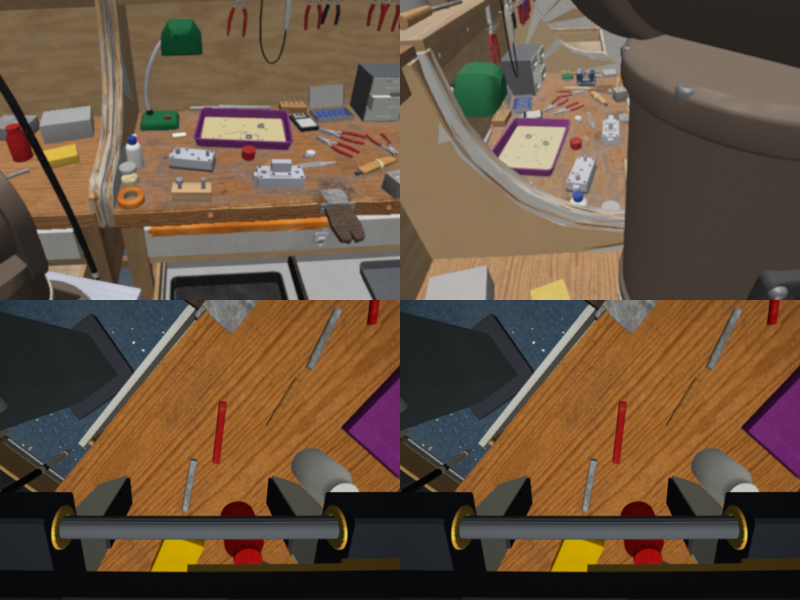

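The hose tip shows at about (87,200) in the wrist picture, so the hose really is there. I'll cross it slowly and watch the joint torques.

>>> drive_tool(angular=[[0, 0, 0.02], [0, 0, 0.02], [0, 0, 0.02], [0, 0, 0.02], [0, 0, 0.02], [0, 0, 0.02]], translation=[[-12, -7, 0], [-12, -7, 0], [-12, -7, 0], [-12, -7, 0], [-12, -7, 0], [-12, -7, 0]], jaw=[100, 100, 100, 100, 100, 100])

```text
time_s: 1.53
ee_pos: [0.3649, 0.3457, 0.2507]
eef_rot: [-0.0, 0.337, 0.941, -0.0]
contact_force: [-0.5, 0.7, 0.2]
gripper_width: 0.999
gripper_force: 0.0
```

```bash
python3 -c "
from h import *
p,R,o=pose();print(p,np.round(o['joint_torque'],2))"
```

```text
[0.36485612 0.34571238 0.2507322 ] [ -1.76 -46.66   1.35 -30.72  -0.08   0.15  -0.14]
```

>>> drive_tool(angular=[[0, 0, 0.02], [0, 0, 0.02], [0, 0, 0.02], [0, 0, 0.02], [0, 0, 0.02]], translation=[[-12, -4, 0], [-12, -4, 0], [-12, -4, 0], [-12, -4, 0], [-12, -4, 0]], jaw=[100, 100, 100, 100, 100])

```text
time_s: 1.95
ee_pos: [0.3967, 0.2913, 0.2507]
eef_rot: [0.0, 0.384, 0.923, 0.0]
contact_force: [0.0, 0.4, 0.5]
gripper_width: 0.998
gripper_force: 0.0
```

```bash
python3 -c "
from h import *
p,R,o=pose();print(p,np.round(o['joint_torque'],2))"
```

```text
[0.3966676  0.29129209 0.25072885] [-1.560e+00 -4.532e+01  1.640e+00 -3.033e+01 -3.000e-02  1.000e-01
 -1.700e-01]
```

>>> drive_tool(angular=[[0, 0, 0.02], [0, 0, 0.02], [0, 0, 0.02], [0, 0, 0.02], [0, 0, 0.02]], translation=[[-12, -3, 0], [-12, -3, 0], [-12, -3, 0], [-12, -3, 0], [-12, -3, 0]], jaw=[100, 100, 100, 100, 100])

```text
time_s: 2.37
ee_pos: [0.4262, 0.237, 0.2507]
eef_rot: [0.0, 0.43, 0.903, 0.0]
contact_force: [0.7, -0.3, -0.4]
gripper_width: 0.996
gripper_force: 0.0
```

Run:
```python
from h import *
p,R,o=pose();print(p,np.round(o['joint_torque'],2))
ims=[viewer.read_camera(n)[:,:,::-1] for n in("scene","side")]
cv2.imwrite("pics/m3.png",np.hstack([cv2.resize(i,(400,300)) for i in ims]))
```

```text
[0.42618799 0.23700403 0.25071347] [-1.570e+00 -4.421e+01  1.890e+00 -3.016e+01 -1.000e-02  9.000e-02
 -1.900e-01]
```

View pics/m3.png

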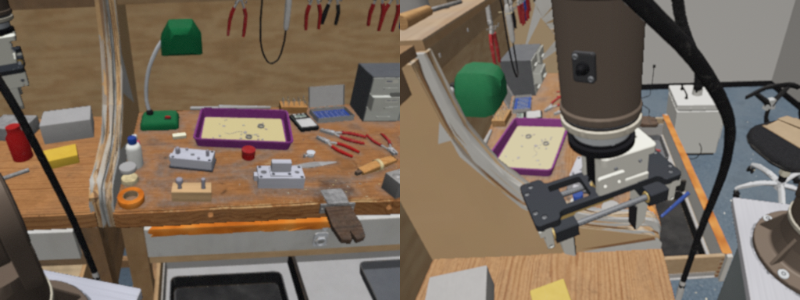

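No contact so far: in the side view the wrist has already gone past the hose. I'll work out the rest of the sweep to the hover pose.

Run:
```python
from h import *
p,R,o=pose();m=R.as_matrix();y0=np.arctan2(m[1,1],m[0,1]);a0=np.arctan2(p[1],p[0]);r0=np.hypot(*p[:2])
N=20;f=np.arange(1,N+1)/N;f=f
th=a0+(np.radians(-22.8)-a0)*f;r=r0+(.542-r0)*f
T,A,pe,Re=rows(p,R,np.c_[r*np.cos(th),r*np.sin(th),0*f+.25],[down(y0*(1-g)) for g in f])
for i in(0,10):print(T[i:i+10],A[i:i+10])
print(pe,Re.as_matrix().round(3).tolist())
```

```text
[[-22, -2, 1], [-22, -2, 0], [-23, -2, 0], [-22, -2, 0], [-23, -3, 0], [-22, -3, 0], [-23, -4, 0], [-23, -3, 0], [-23, -4, 0], [-23, -4, 0]] [[-0.0, 0.001, 0.034], [-0.0, -0.0, 0.034], [-0.0, -0.0, 0.034], [-0.0, -0.0, 0.034], [-0.0, -0.0, 0.034], [-0.0, -0.0, 0.034], [-0.0, -0.0, 0.034], [-0.0, -0.0, 0.034], [-0.0, -0.0, 0.034], [-0.0, -0.0, 0.034]]
[[-23, -5, 0], [-23, -5, 0], [-23, -5, 0], [-23, -5, 0], [-23, -6, 0], [-24, -6, 0], [-23, -6, 0], [-23, -7, 0], [-24, -7, 0], [-23, -7, 0]] [[-0.0, -0.0, 0.034], [-0.0, -0.0, 0.034], [-0.0, -0.0, 0.034], [-0.0, -0.0, 0.034], [-0.0, -0.0, 0.034], [-0.0, -0.0, 0.034], [-0.0, -0.0, 0.034], [-0.0, -0.0, 0.034], [-0.0, -0.0, 0.035], [-0.0, -0.0, 0.034]]
[ 0.49944903 -0.20968506  0.24971844] [[0.0, 1.0, -0.0], [1.0, -0.0, 0.0], [0.0, -0.0, -1.0]]
```

>>> drive_tool(angular=[[0, 0, 0.034], [0, 0, 0.034], [0, 0, 0.034], [0, 0, 0.034], [0, 0, 0.034], [0, 0, 0.034], [0, 0, 0.034], [0, 0, 0.034], [0, 0, 0.034], [0, 0, 0.034]], translation=[[-22, -2, 1], [-22, -2, 0], [-23, -2, 0], [-22, -2, 0], [-23, -3, 0], [-22, -3, 0], [-23, -4, 0], [-23, -3, 0], [-23, -4, 0], [-23, -4, 0]], jaw=[100, 100, 100, 100, 100, 100, 100, 100, 100, 100])

```text
time_s: 3.3
ee_pos: [0.5145, 0.0298, 0.2497]
eef_rot: [-0.0, 0.575, 0.818, 0.0]
contact_force: [0.5, 0.6, 0.6]
gripper_width: 0.999
gripper_force: 0.0
```

>>> drive_tool(angular=[[0, 0, 0.034], [0, 0, 0.034], [0, 0, 0.034], [0, 0, 0.034], [0, 0, 0.034], [0, 0, 0.034], [0, 0, 0.034], [0, 0, 0.034], [0, 0, 0.035], [0, 0, 0.034]], translation=[[-23, -5, 0], [-23, -5, 0], [-23, -5, 0], [-23, -5, 0], [-23, -6, 0], [-24, -6, 0], [-23, -6, 0], [-23, -7, 0], [-24, -7, 0], [-23, -7, 0]], jaw=[100, 100, 100, 100, 100, 100, 100, 100, 100, 100])

```text
time_s: 4.13
ee_pos: [0.5004, -0.2076, 0.2497]
eef_rot: [-0.0, 0.706, 0.708, 0.0]
contact_force: [-0.8, -0.5, -0.9]
gripper_width: 0.999
gripper_force: 0.0
```

Run:
```python
from h import *
import pickle
viewer.read_camera("wrist")
p,R,o=pose();w=cam("wrist");i=viewer.read_camera("wrist")[:,:,::-1]
print(p,R.as_matrix().round(3).tolist(),o["joints"],np.round(o["joint_torque"],1))
pickle.dump(w,open("w4.pkl","wb"));cv2.imwrite("pics/w4.png",i)
cv2.imwrite("pics/w4b.png",cv2.resize(i,(800,600),interpolation=cv2.INTER_CUBIC))
```

```text
[ 0.49835296 -0.21298476  0.25008983] [[0.005, 1.0, 0.0], [1.0, -0.005, -0.003], [-0.003, 0.0, -1.0]] [-0.20755942  0.32192189  0.67581426  1.79960174 -0.22172971  1.09627084
  0.5403349 ] [-11.9 -42.9  -3.7 -29.8  -2.4   0.7  -0.3]
```

View pics/w4b.png

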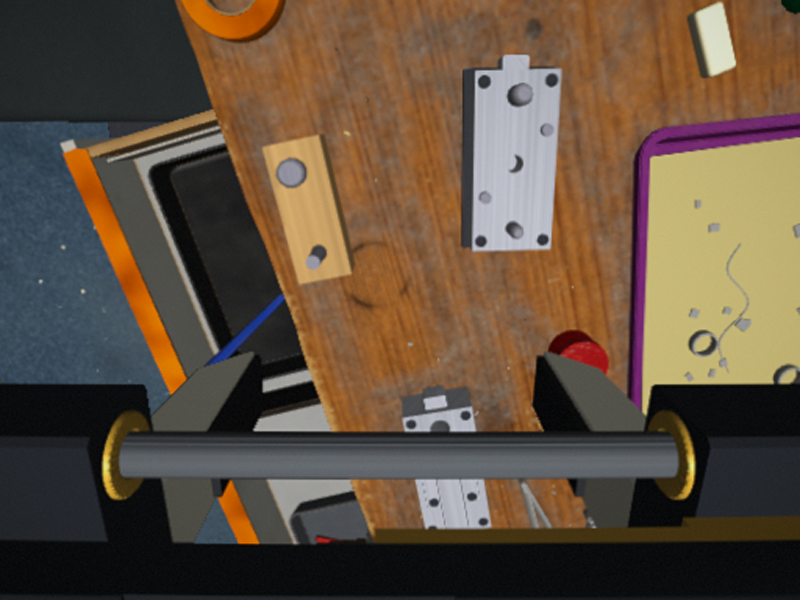

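The wrist view shows, in 800x600 pixels, the plain pin at about (316,258), the knob at (291,173), the thick dowel at (520,94), the hole mouth at (515,163), the thin dowel at (515,231), and the upper half's key at (437,400). The fingers hide the rib.

Run:
```python
from h import *
import pickle
w=pickle.load(open("w4.pkl","rb"));k=1.5625
g=cv2.imread("pics/w4.png");
def px(a):return (np.array(a)+.5)/k-.5
for n,a,z in[("pintop",(311,264),.058),("knob",(291,172),.058),("thick",(523,96),.054),("thin",(517,234),.054),("hole",(515,163),.034),("key",(515,56),.034),("c1",(475,70),.034),("c2",(562,70),.034),("c3",(551,249),.034),("c4",(472,249),.034),("s1",(263,146),.03),("s2",(322,135),.03),("s3",(352,271),.03),("s4",(300,283),.03),("ulh",(441,427),.034),("ukey",(434,391),.034),("u1",(404,409),.034),("u2",(475,403),.034),("u3",(427,527),.034),("u4",(491,527),.034)]:
    print(n,onz(w,px(a),z).round(4))
p,R,o=pose();print(p,np.round(o["joint_torque"],1))
G=cv2.cvtColor(g,cv2.COLOR_BGR2GRAY)
print(G[152:178,192:216]); print(G[94:116,316:344])
```

```text
pintop [ 0.4403 -0.2207  0.058 ]
knob [ 0.4308 -0.16    0.058 ]
thick [ 0.5767 -0.1148  0.054 ]
thin [ 0.5784 -0.2017  0.054 ]
hole [ 0.5785 -0.1568  0.034 ]
key [ 0.5745 -0.0896  0.034 ]
c1 [ 0.5491 -0.098   0.034 ]
c2 [ 0.6055 -0.098   0.034 ]
c3 [ 0.6081 -0.2168  0.034 ]
c4 [ 0.5515 -0.2166  0.034 ]
s1 [ 0.4072 -0.145   0.03  ]
s2 [ 0.4478 -0.138   0.03  ]
s3 [ 0.4651 -0.2336  0.03  ]
s4 [ 0.4264 -0.2426  0.03  ]
ulh [ 0.5325 -0.3623  0.034 ]
ukey [ 0.5263 -0.33    0.034 ]
u1 [ 0.5029 -0.3458  0.034 ]
u2 [ 0.5588 -0.3407  0.034 ]
u3 [ 0.5226 -0.4616  0.034 ]
u4 [ 0.5778 -0.462   0.034 ]
[ 0.49895054 -0.21093881  0.25001331] [  0.1 -47.2   6.8 -30.2  -0.2   0.    0.4]
[[168 167 170 170 170 167 165 165 165 167 169 171 172 170 167 167 170 169
  169 164 160 157 156 161]
 [170 169 169 170 169 168 165 165 166 168 172 172 172 171 169 168 168 168
  169 165 161 158 156 159]
 [173 168 168 169 168 168 165 165 166 167 169 173 171 172 168 169 168 169
  169 166 162 158 155 157]
 [172 169 168 169 169 168 165 163 165 169 169 169 171 171 172 169 167 170
  169 168 162 159 156 157]
 [173 169 169 168
[... 4080 characters left out ...]
192 192 191 190 192 190 190 192 192 183 157 140 134 133 146 165 183 191
  193 189 183 180 183 189 186 182 182 187]
 [194 191 189 190 192 191 189 192 192 186 187 187 182 179 185 188 187 190
  192 188 183 180 183 187 186 181 183 188]
 [193 193 189 191 190 190 190 191 192 185 188 195 194 192 187 187 185 190
  193 186 183 180 183 189 186 181 184 189]
 [192 193 189 189 191 191 190 192 190 188 188 195 196 192 184 186 187 189
  192 187 183 180 184 191 186 181 184 189]
 [194 192 190 191 191 191 190 193 191 188 188 196 194 190 186 187 187 190
  191 188 183 180 184 191 187 182 183 190]
 [194 192 190 192 190 190 191 192 191 187 188 195 195 191 186 186 186 190
  192 188 182 180 184 190 186 182 184 190]]
```

Measurements agree between the views: pin at (0.442,-0.2195) with its top at z≈0.058, hole at (0.578,-0.157), lower yaw≈0.02, stand yaw≈0.185. I'll descend over the pin and check from close up.

>>> drive_tool(angular=[[0, 0, 0], [0, 0, 0], [0, 0, 0], [0, 0, 0], [0, 0, 0], [0, 0, 0], [0, 0, 0]], translation=[[-2, -11.5, 30], [-2, -11.5, 30], [-2, -11.5, 30], [-2, -11.5, 30], [-2, -11.5, 30], [0, 0, 0], [0, 0, 0]], jaw=[100, 100, 100, 80, 60, 60, 60])

```text
time_s: 4.82
ee_pos: [0.4423, -0.2164, 0.0993]
eef_rot: [-0.001, 0.706, 0.709, -0.0]
contact_force: [0.1, 0.8, 0.5]
gripper_width: 0.755
gripper_force: 0.0
```

Run:
```python
from h import *
import pickle
p,R,o=pose();w=cam("wrist");i=viewer.read_camera("wrist")[:,:,::-1]
pickle.dump(w,open("w5.pkl","wb"));cv2.imwrite("pics/w5.png",i)
print(p,o["gripper_width"])
for z in(.058,.03):print("tcp xy at z",z,(proj(w,[p[0],p[1],z])).round(1),"pin",proj(w,[.442,-.2195,z]).round(1))
c=i[150:384,130:420];cv2.imwrite("pics/w5c.png",cv2.resize(c,None,fx=2.5,fy=2.5,interpolation=cv2.INTER_CUBIC))
```

```text
[ 0.44228392 -0.2163795   0.09927161] 0.7549471943434056
tcp xy at z 0.058 [253.8 219.9] pin [253.3 224.6]
tcp xy at z 0.03 [254.  203.7] pin [253.6 207.9]
```

View pics/w5c.png

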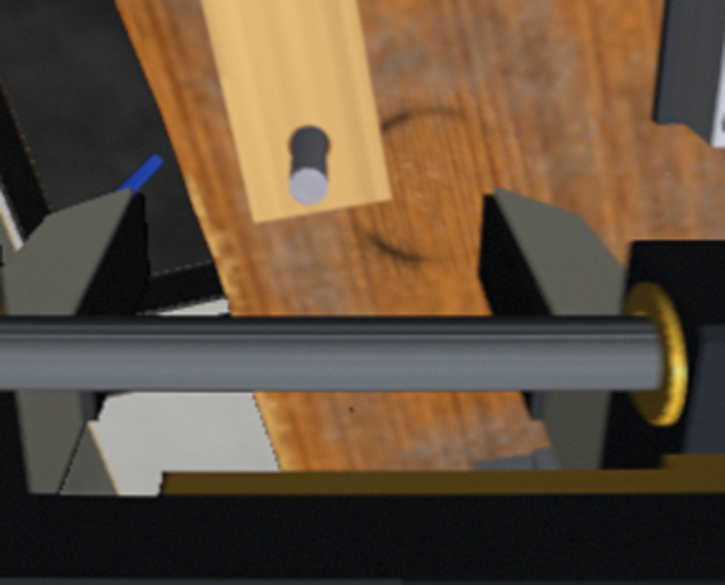

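The pin top is at (253.6,224.4), within 0.4 px of the prediction. I'll descend and grip.

>>> drive_tool(angular=[[0, 0, 0], [0, 0, 0], [0, 0, 0], [0, 0, 0], [0, 0, 0], [0, 0, 0]], translation=[[-3, 0, 13], [0, 0, 15], [0, 0, 15], [0, 0, 10], [0, 0, 0], [0, 0, 0]], jaw=[60, 60, 60, 60, 60, 60])

```text
time_s: 5.37
ee_pos: [0.444, -0.2203, 0.0476]
eef_rot: [0.0, 0.705, 0.709, 0.0]
contact_force: [0.5, 0.2, 0.9]
gripper_width: 0.6
gripper_force: 0.0
```

>>> drive_tool(angular=[[0, 0, 0], [0, 0, 0], [0, 0, 0], [0, 0, 0], [0, 0, 0], [0, 0, 0], [0, 0, 0], [0, 0, 0]], translation=[[0, 0, 0], [0, 0, 0], [0, 0, 0], [0, 0, 0], [0, 0, 0], [0, 0, 0], [0, 0, 0], [0, 0, 0]], jaw=[0, 0, 0, 0, 0, 0, 0, 0])

```text
time_s: 6.03
ee_pos: [0.4422, -0.2202, 0.0466]
eef_rot: [-0.001, 0.706, 0.708, -0.0]
contact_force: [-1.7, -0.7, 3.2]
gripper_width: 0.101
gripper_force: 29.9
```

>>> drive_tool(angular=[[0, 0, 0], [0, 0, 0], [0, 0, 0], [0, 0, 0], [0, 0, 0], [0, 0, 0], [0, 0, 0], [0, 0, 0], [0, 0, 0], [0, 0, 0]], translation=[[0, 0, -15], [0, 0, -15], [0, 0, -15], [0, 0, -15], [10, 22, 0], [10, 22, 0], [10, 22, 0], [11, 23, 0], [11, 23, 0], [11, 23, 0]], jaw=[0, 0, 0, 0, 0, 0, 0, 0, 0, 0])

```text
time_s: 6.87
ee_pos: [0.5785, -0.156, 0.1066]
eef_rot: [-0.0, 0.706, 0.708, -0.0]
contact_force: [0.5, -1.1, 0.3]
gripper_width: 0.098
gripper_force: 29.9
```

>>> drive_tool(angular=[[0, 0, 0], [0, 0, 0], [0, 0, 0], [0, 0, 0]], translation=[[0, 0, 10], [0, 0, 0], [0, 0, 0], [0, 0, 0]], jaw=[0, 0, 0, 0])

```text
time_s: 7.2
ee_pos: [0.5765, -0.1576, 0.0968]
eef_rot: [-0.0, 0.706, 0.708, -0.0]
contact_force: [-0.5, -0.8, -0.0]
gripper_width: 0.098
gripper_force: 29.9
```

Run:
```python
from h import *
import pickle
p,R,o=pose();w=cam("wrist");i=viewer.read_camera("wrist")[:,:,::-1]
s=viewer.read_camera("scene")[:,:,::-1];d=viewer.read_camera("side")[:,:,::-1]
pickle.dump(w,open("w6.pkl","wb"))
for n,x in zip(("w6","s6","d6"),(i,s,d)):cv2.imwrite(f"pics/{n}.png",x)
print(p,R.as_matrix().round(3).tolist(),o["gripper_width"])
print("hole",proj(w,[.578,-.157,.034]).round(1),"foot",proj(w,[p[0],p[1]+.0005,p[2]-.0386]).round(1),"tcp",proj(w,p).round(1))
a=lambda im,c,k:cv2.resize(im[c[1]:c[1]+c[3],c[0]:c[0]+c[2]],None,fx=k,fy=k,interpolation=cv2.INTER_CUBIC)
A=a(i,(180,130,133,150),3)
cs,cd=cam("scene"),cam("side");us=proj(cs,[.578,-.157,.05]).astype(int);ud=proj(cd,[.578,-.157,.05]).astype(int);print(us,ud)
B=a(s,(us[0]-33,us[1]-38,66,75),6);C=a(d,(ud[0]-33,ud[1]-38,66,75),6)
cv2.imwrite("pics/m6.png",np.hstack([A,B])[:, :800])
cv2.imwrite("pics/c6.png",C)
```

```text
[ 0.57651861 -0.15762328  0.09678588] [[-0.002, 1.0, -0.001], [1.0, 0.002, -0.0], [-0.0, -0.001, -1.0]] 0.09813324067185732
hole [256.  206.2] foot [253.7 220.9] tcp [253.3 253.4]
[245 191] [231 210]
```

View pics/m6.png

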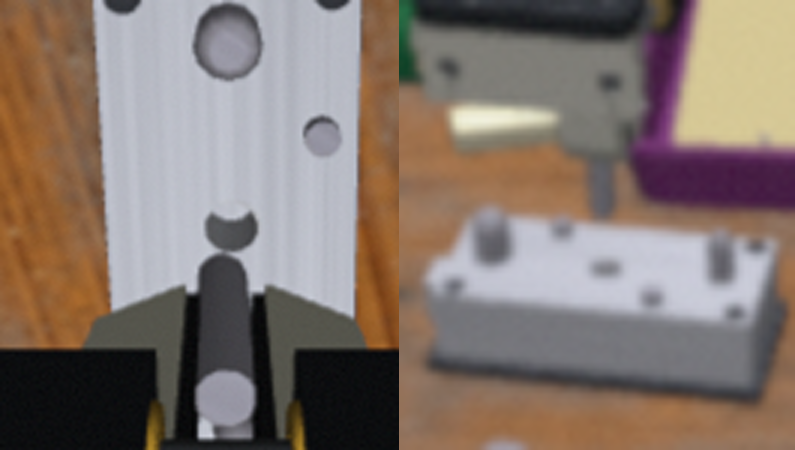

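In the crop the hole mouth is at about (257,205) px and the pin foot at about (254,221.7), so the pin needs +2 mm in x and +1 mm in y. I'll correct that while descending.

>>> drive_tool(angular=[[0, 0, 0], [0, 0, 0], [0, 0, 0], [0, 0, 0], [0, 0, 0], [0, 0, 0]], translation=[[1, 2, 7], [0, 0, 7], [0, 0, 6], [0, 0, 0], [0, 0, 0], [0, 0, 0]], jaw=[0, 0, 0, 0, 0, 0])

```text
time_s: 7.85
ee_pos: [0.5795, -0.1558, 0.0766]
eef_rot: [-0.0, 0.706, 0.708, -0.0]
contact_force: [1.2, 0.1, 0.2]
gripper_width: 0.101
gripper_force: 29.9
```

Run:
```python
from h import *
for _ in range(3):
    viewer.read_camera("side");p,R,o=pose();print(p.round(4),o["contact_force"].round(1) if hasattr(o["contact_force"],"round") else o["contact_force"])
print(R.as_matrix().round(3).tolist())
```

```text
[ 0.5797 -0.1559  0.0768] [-0.3 -0.1 -0.3]
[ 0.5797 -0.1558  0.0769] [-0.2  0.1 -0.1]
[ 0.5798 -0.1558  0.077 ] [-0.3  0.2 -1.1]
[[-0.004, 1.0, 0.0], [1.0, 0.004, -0.0], [-0.0, 0.0, -1.0]]
```

>>> drive_tool(angular=[[0, 0, 0], [0, 0, 0], [0, 0, 0], [0, 0, 0], [0, 0, 0]], translation=[[0, -1, 2], [0, 0, 2], [0, 0, 2], [0, 0, 2], [0, 0, 0]], jaw=[0, 0, 0, 0, 0])

```text
time_s: 8.42
ee_pos: [0.5785, -0.1562, 0.0684]
eef_rot: [0.0, 0.706, 0.708, -0.0]
contact_force: [1.2, -1.6, -0.6]
gripper_width: 0.097
gripper_force: 29.9
```

Run:
```python
from h import *
p,R,o=pose();w=cam("wrist");i=viewer.read_camera("wrist")[:,:,::-1]
cv2.imwrite("pics/w7.png",i);print(p.round(4),np.round(o["contact_force"],1),np.round(o["moment"],2))
print(proj(w,[.5785,-.1565,.034]).round(1),proj(w,p-[0,0,.0386]).round(1))
c=cv2.cvtColor(i,cv2.COLOR_BGR2GRAY)[196:246:2,226:284:2];print(c)
```

```text
[ 0.5785 -0.1562  0.0684] [ 1.2 -1.6 -0.6] [-0.46 -0.02  0.02]
[253.6 225.1] [253.6 221.7]
[[188 190 195 192 191 195 193 192 194 193 190 192 197 195 192 188 188 189
  194 190 185 182 185 191 185 181 184 190 174]
 [188 191 196 193 191 195 193 191 193 194 190 193 196 197 191 188 189 189
  194 191 184 182 185 192 185 181 184 189 192]
 [190 190 195 192 193 196 194 189 193 194 188 191 197 196 193 187 188 190
  194 192 185 181 185 190 187 182 184 190 192]
 [189 191 195 194 192 194 194 190 194 193 189 192 197 195 193 187 189 189
  193 192 186 182 186 191 186 181 186 191 192]
 [190 192 196 193 193 194 193 192 194 195 189 193 198 196 194 187 188 190
  195 192 186 182 185 190 188 181 185 191 192]
 [190 190 196 195 193 194 194 191 194 195 189 191 198 196 194 187 188 190
  193 193 186 183 186 191 186 182 186 190 193]
 [190 189 194 194 191 193 193 190 195 194 190 191 198 195 194 188 188 190
  193 191 186 182 186 192 187 181 186 191 193]
 [190 190 194 195 192 194 194 190 194 194 189 191 197 197 194 187 188 189
  193 191 187 182 186 191 187 182 185 193 193]
 [191 190 194 194 192 194 194 192 194 196
[... 1316 characters left out ...]
 85  84  16  10  27  57  59  63  65  64  64  67
   62  22   8  30  86  83  85  84  83  84  84]
 [ 85  84  85  84  87  87  84  84  18  11  30  56  60  61  62  64  65  65
   63  17  12  19  85  84  84  85  84  84  84]
 [ 84  84  84  84  85  85  84  82  12  10  29  58  59  62  63  64  65  65
   65  17  10  18  83  85  85  84  84  85  85]
 [ 84  83  86  85  85  84  85  69  10   7  37  56  60  62  61  63  67  66
   65  17  11  12  82  83  85  85  85  84  84]
 [ 86  85  85  85  86  83  85  67  11   8  36  58  58  62  64  64  65  67
   65  21  13  12  79  85  84  85  84  85  83]
 [ 85  86  86  85  84  84  86  55  11   8  45  58  59  62  63  64  65  67
   65  23  11  12  75  85  84  82  85  85  85]]
```

>>> drive_tool(angular=[[0, 0, 0], [0, 0, 0], [0, 0, 0], [0, 0, 0], [0, 0, 0]], translation=[[0, 0, 3], [0, 0, 4], [0, 0, 4], [0, 0, 4], [0, 0, 0]], jaw=[0, 0, 0, 0, 0])

```text
time_s: 8.88
ee_pos: [0.5783, -0.1561, 0.0529]
eef_rot: [-0.0, 0.706, 0.708, -0.0]
contact_force: [1.0, -3.9, -3.6]
gripper_width: 0.099
gripper_force: 29.9
```

>>> drive_tool(angular=[[0, 0, 0], [0, 0, 0], [0, 0, 0], [0, 0, 0]], translation=[[0, 0, 2], [0, 0, 1], [0, 0, 0], [0, 0, 0]], jaw=[0, 0, 0, 0])

```text
time_s: 9.22
ee_pos: [0.5785, -0.1562, 0.0507]
eef_rot: [0.0, 0.706, 0.708, -0.0]
contact_force: [-1.2, -5.1, 0.2]
gripper_width: 0.102
gripper_force: 29.9
```

The pin is home: TCP at 0.0507 against 0.0506 expected. I'll release it, rise, and go over the upper half.

>>> drive_tool(angular=[[0, 0, 0], [0, 0, 0], [0, 0, 0], [0, 0, 0], [0, 0, 0], [0, 0, 0], [0, 0, 0], [0, 0, 0], [0, 0, 0]], translation=[[0, 0, 0], [0, 0, 0], [0, 0, 0], [0, 0, 0], [0, 0, -10], [0, 0, -25], [0, 0, -25], [0, 0, -30], [0, 0, -20]], jaw=[25, 35, 35, 35, 35, 35, 35, 35, 60])

```text
time_s: 9.97
ee_pos: [0.5791, -0.156, 0.1639]
eef_rot: [0.001, 0.706, 0.708, 0.001]
contact_force: [1.5, -0.3, 1.0]
gripper_width: 0.386
gripper_force: 0.0
```

>>> drive_tool(angular=[[0, 0, 0], [0, 0, 0], [0, 0, 0], [0, 0, 0], [0, 0, 0], [0, 0, 0], [0, 0, 0], [0, 0, -0.08], [0, 0, -0.09], [0, 0, 0]], translation=[[-20, -3, 0], [-38, -6, 0], [-38, -6, 0], [-38, -6, 0], [-38, -6, 0], [-38, -6, 0], [-25, -5, 0], [-15, 0, 0], [0, 0, 0], [0, 0, 0]], jaw=[70, 70, 70, 70, 70, 70, 70, 70, 70, 70])

```text
time_s: 10.8
ee_pos: [0.5407, -0.4075, 0.1614]
eef_rot: [0.0, 0.642, 0.766, -0.0]
contact_force: [-0.0, 0.8, 1.0]
gripper_width: 0.702
gripper_force: 0.0
```

Run:
```python
from h import *
import pickle
for _ in range(2): d=viewer.read_camera("side")[:,:,::-1]
cv2.imwrite("pics/d8.png",d)
p,R,o=pose();w=cam("wrist");i=viewer.read_camera("wrist")[:,:,::-1]
pickle.dump(w,open("w8.pkl","wb"));cv2.imwrite("pics/w8.png",i)
print(p.round(4),R.as_matrix().round(3).tolist(),o["gripper_width"])
print("rib",proj(w,[.540,-.406,.07]).round(1))
A=cv2.resize(i[90:384,100:400],None,fx=2,fy=2,interpolation=cv2.INTER_CUBIC)
cs=cam("side");u=proj(cs,[.578,-.157,.045]).astype(int)
B=cv2.resize(d[u[1]-49:u[1]+49,u[0]-20:u[0]+13],(198,588),interpolation=cv2.INTER_CUBIC)
cv2.imwrite("pics/m8.png",np.hstack([A,B]));print(u)
```

```text
[ 0.5418 -0.4053  0.1611] [[-0.171, 0.985, 0.001], [0.985, 0.171, 0.001], [0.001, 0.001, -1.0]] 0.7006908631893466
rib [251.5 193.7]
[232 211]
```

View pics/m8.png

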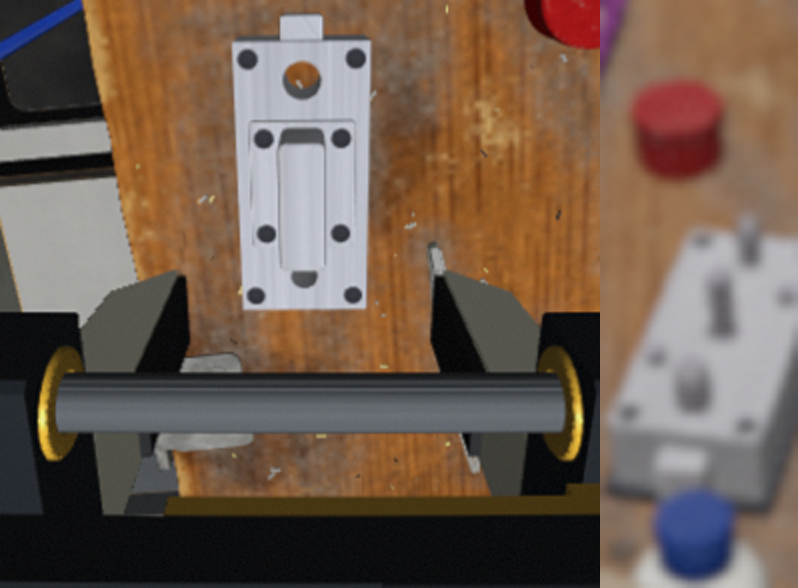

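The crop shows the rib's top face centred at about (250.8,193) px, within 1 px of the prediction, with yaw≈0.18. The side crop shows the core pin standing in the lower half. I'll descend and grip the rib just above the cap.

>>> drive_tool(angular=[[0, 0, -0.008], [0, 0, 0], [0, 0, 0], [0, 0, 0], [0, 0, 0], [0, 0, 0], [0, 0, 0], [0, 0, 0]], translation=[[0, -2, 20], [0, 0, 25], [0, 0, 25], [0, 0, 20], [0, 0, 13], [0, 0, 4], [0, 0, 0], [0, 0, 0]], jaw=[70, 70, 70, 70, 70, 70, 70, 70])

```text
time_s: 11.62
ee_pos: [0.5402, -0.4064, 0.0547]
eef_rot: [0.001, 0.64, 0.768, 0.0]
contact_force: [0.0, -0.9, 0.6]
gripper_width: 0.699
gripper_force: 0.0
```

Run:
```python
from h import *
for _ in range(2):
    p,R,o=pose();print(p.round(4),np.round(o["contact_force"],1));viewer.read_camera("wrist")
```

```text
[ 0.5402 -0.4064  0.0547] [ 0.  -0.9  0.6]
[ 0.5404 -0.4067  0.0551] [-0.1  0.6 -0.1]
```

>>> drive_tool(angular=[[0, 0, 0], [0, 0, 0], [0, 0, 0], [0, 0, 0], [0, 0, 0], [0, 0, 0], [0, 0, 0], [0, 0, 0], [0, 0, 0]], translation=[[0, 0, 3], [0, 0, 0], [0, 0, 0], [0, 0, 0], [0, 0, 0], [0, 0, 0], [0, 0, 0], [0, 0, 0], [0, 0, 0]], jaw=[70, 70, 50, 30, 10, 0, 0, 0, 0])

```text
time_s: 12.47
ee_pos: [0.5396, -0.4063, 0.0507]
eef_rot: [-0.0, 0.64, 0.768, -0.0]
contact_force: [-0.1, -0.4, 0.3]
gripper_width: 0.241
gripper_force: 0.0
```

>>> drive_tool(angular=[[0, 0, 0], [0, 0, 0], [0, 0, 0], [0, 0, 0], [0, 0, 0], [0, 0, 0], [0, 0, 0]], translation=[[0, 0, 0], [0, 0, -10], [0, 0, -20], [0, 0, -25], [0, 0, -25], [0, 0, -15], [0, 0, 0]], jaw=[0, 0, 0, 0, 0, 0, 0])

```text
time_s: 13.05
ee_pos: [0.5409, -0.4076, 0.1498]
eef_rot: [0.003, 0.64, 0.768, 0.0]
contact_force: [0.4, -1.2, -3.0]
gripper_width: 0.193
gripper_force: 30.0
```

Gripped and lifted: width 17.8 mm, about 3 N of weight. I'll turn it into line and carry it over the lower half.

>>> drive_tool(angular=[[0, 0, 0.08], [0, 0, 0.08], [0, 0, 0], [0, 0, 0], [0, 0, 0], [0, 0, 0], [0, 0, 0], [0, 0, 0], [0, 0, 0], [0, 0, 0]], translation=[[0, 0, 0], [0, 0, 0], [20, 3, 0], [30, 5, 0], [35, 6, 0], [35, 6, 0], [35, 6, 0], [35, 6, 0], [35, 6, 0], [24, 4, 0]], jaw=[0, 0, 0, 0, 0, 0, 0, 0, 0, 0])

```text
time_s: 13.88
ee_pos: [0.5759, -0.1516, 0.1444]
eef_rot: [-0.002, 0.698, 0.716, 0.0]
contact_force: [1.4, 0.5, -4.2]
gripper_width: 0.193
gripper_force: 30.0
```

>>> drive_tool(angular=[[0, 0, 0], [0, 0, 0], [0, 0, 0], [0, 0, 0]], translation=[[0, 0, 10], [0, 0, 5], [0, 0, 0], [0, 0, 0]], jaw=[0, 0, 0, 0])

```text
time_s: 14.22
ee_pos: [0.5752, -0.1577, 0.1301]
eef_rot: [-0.0, 0.7, 0.714, -0.001]
contact_force: [0.2, -0.1, -3.6]
gripper_width: 0.195
gripper_force: 30.0
```

Run:
```python
from h import *
import pickle
viewer.read_camera("wrist")
p,R,o=pose();w=cam("wrist");i=viewer.read_camera("wrist")[:,:,::-1]
s=viewer.read_camera("scene")[:,:,::-1];d=viewer.read_camera("side")[:,:,::-1]
pickle.dump((w,p,R),open("w9.pkl","wb"))
for n,x in zip(("w9","s9","d9"),(i,s,d)):cv2.imwrite(f"pics/{n}.png",x)
print(p.round(4),R.as_matrix().round(3).tolist(),np.round(o["contact_force"],1),np.round(o["moment"],2))
rz=lambda a:np.array([[np.cos(a),-np.sin(a),0],[np.sin(a),np.cos(a),0],[0,0,1]])
m=R.as_matrix();yaw=np.arctan2(m[1,1],m[0,1]);U=np.array([p[0],p[1],p[2]-.051]);print("yaw",yaw)
for n,q in dict(key=(0,.070,.034),lh=(0,.044,.034),a=(-.028,.06,.034),b=(.028,.06,.034),rib=(0,0,.07)).items():print("U",n,proj(w,U+rz(yaw)@q).round(1))
L=np.array([.578,-.157,.034])
for n,q in dict(keyL=(0,.070,0),a=(-.028,.06,0),b=(.028,.06,0),fa=(-.032,.064,-.028),fb=(.032,.064,-.028)).items():print("L",n,proj(w,L+rz(.02)@q).round(1))
A=cv2.resize(i[30:230,150:350],None,fx=2.8,fy=2.8,interpolation=cv2.INTER_CUBIC)
u=proj(cam("scene"),[.578,-.157,.06]).astype(int);v=proj(cam("side"),[.578,-.157,.06]).astype(int);print(u,v)
B=cv2.resize(s[u[1]-36:u[1]+44,u[0]-34:u[0]+34],(238,280),interpolation=cv2.INTER_CUBIC)
C=cv2.resize(d[v[1]-36:v[1]+44,v[0]-34:v[0]+34],(238,280),interpolation=cv2.INTER_CUBIC)
cv2.imwrite("pics/m9.png",np.hstack([A,np.vstack([B,C])]))
```

```text
[ 0.5755 -0.158   0.1305] [[-0.02, 1.0, -0.001], [1.0, 0.02, -0.001], [-0.001, -0.001, -1.0]] [-0.2 -0.4 -3.7] [-0.12  0.05  0.01]
yaw 0.019615663623012154
U key [253.3 105.3]
U lh [253.4 158.4]
U a [195.9 126.4]
U b [310.7 126.4]
U rib [253.1 274.8]
L keyL [257.4  95.6]
L a [218.2 110.1]
L b [296.6 110.1]
L fa [216.8 101.9]
L fb [297.6 101.8]
[245 187] [231 206]
```

View pics/m9.png

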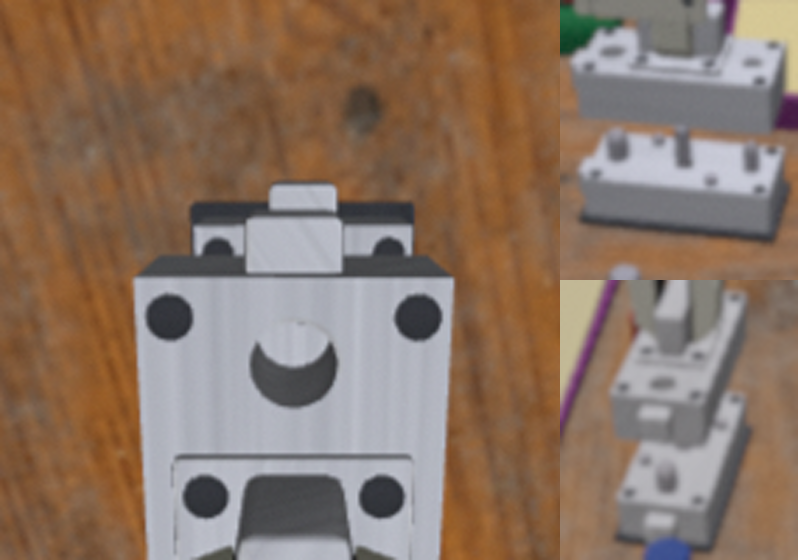

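The crop shows the upper half's near corners at (198.2,129.3) and (311.8,128.9), and the lower half's key at (257.9,95.7) with its foot corners at (218.6,102.9) and (297.5,102.9). The yaws match. The upper half needs about +2.2 mm in x and +2.1 mm in y, and it sits about 1.5 mm lower in the grip than assumed.

>>> drive_tool(angular=[[0, 0, 0], [0, 0, 0], [0, 0, 0], [0, 0, 0], [0, 0, 0], [0, 0, 0]], translation=[[2, 2, 5], [0, 0, 6], [0, 0, 6], [0, 0, 0], [0, 0, 0], [0, 0, 0]], jaw=[0, 0, 0, 0, 0, 0])

```text
time_s: 14.92
ee_pos: [0.578, -0.1544, 0.1136]
eef_rot: [-0.0, 0.699, 0.715, -0.0]
contact_force: [-0.8, -0.1, -4.6]
gripper_width: 0.192
gripper_force: 30.0
```

Run:
```python
from h import *
q=[]
for _ in range(4):
    viewer.read_camera("side");p,R,o=pose();q.append(p)
m=R.as_matrix();print(np.mean(q,0).round(4),np.std(q,0).round(4),np.arctan2(m[1,1],m[0,1]).round(4),m[2].round(4),np.round(o["contact_force"],1))
```

```text
[ 0.5782 -0.1544  0.1139] [0.     0.     0.0001] 0.0218 [-0.e+00  5.e-04 -1.e+00] [ 0.7  0.  -5.6]
```

Run:
```python
from h import *
import pickle
p,R,o=pose();w=cam("wrist");i=viewer.read_camera("wrist")[:,:,::-1];cv2.imwrite("pics/w10.png",i)
pickle.dump((w,p,R),open("w10.pkl","wb"))
for n in("w9","w10"):
    g=cv2.cvtColor(cv2.imread(f"pics/{n}.png"),cv2.COLOR_BGR2GRAY).astype(float)
    wn=pickle.load(open(n+".pkl","rb"));pp=wn[1];wc=wn[0]
    col=g[70:135,252:262].mean(1);print(n,pp.round(4),"col:",dict(zip(range(70,135),col.astype(int))))
    k=proj(wc,[.577,-.087,.034]);print("pred keyL",k.round(1))
    r=int(round(k[1]))+4
    print("row",r,g[r,235:282].astype(int).tolist())
```

```text
w9 [ 0.5755 -0.158   0.1305] col: {70: np.int64(99), 71: np.int64(98), 72: np.int64(98), 73: np.int64(98), 74: np.int64(100), 75: np.int64(100), 76: np.int64(99), 77: np.int64(97), 78: np.int64(96), 79: np.int64(98), 80: np.int64(100), 81: np.int64(102), 82: np.int64(103), 83: np.int64(104), 84: np.int64(105), 85: np.int64(106), 86: np.int64(107), 87: np.int64(106), 88: np.int64(106), 89: np.int64(105), 90: np.int64(103), 91: np.int64(103), 92: np.int64(103), 93: np.int64(102), 94: np.int64(90), 95: np.int64(97), 96: np.int64(160), 97: np.int64(186), 98: np.int64(183), 99: np.int64(183), 100: np.int64(183), 101: np.int64(184), 102: np.int64(185), 103: np.int64(184), 104: np.int64(155), 105: np.int64(101), 106: np.int64(79), 107: np.int64(123), 108: np.int64(170), 109: np.int64(183), 110: np.int64(183), 111: np.int64(183), 112: np.int64(183), 113: np.int64(183), 114: np.int64(183), 115: np.int64(184), 116: np.int64(184), 117: np.int64(184), 118: np.int64(185), 119: np.int64(185), 120: np.int64(185), 121: np.int64(185), 122: np.int64(185), 123: np.int64(185), 124: np.int64(185), 125: n
[... 1275 characters left out ...]
4(185), 112: np.int64(185), 113: np.int64(185), 114: np.int64(185), 115: np.int64(186), 116: np.int64(186), 117: np.int64(187), 118: np.int64(187), 119: np.int64(187), 120: np.int64(187), 121: np.int64(187), 122: np.int64(187), 123: np.int64(186), 124: np.int64(187), 125: np.int64(188), 126: np.int64(186), 127: np.int64(138), 128: np.int64(104), 129: np.int64(156), 130: np.int64(179), 131: np.int64(179), 132: np.int64(179), 133: np.int64(178), 134: np.int64(178)}
pred keyL [254.1 102.4]
row 106 [99, 100, 96, 93, 81, 73, 72, 79, 78, 78, 76, 80, 79, 79, 78, 80, 79, 79, 80, 80, 80, 79, 81, 81, 83, 81, 82, 82, 82, 84, 85, 84, 85, 84, 86, 97, 106, 104, 101, 100, 101, 102, 107, 108, 106, 106, 102]
```

The pose reading agrees with the picture, so I need −1.5 mm in y. Correcting that and going down.

>>> drive_tool(angular=[[0, 0, 0], [0, 0, 0], [0, 0, 0], [0, 0, 0], [0, 0, 0], [0, 0, 0]], translation=[[-1.5, -0.5, 2], [0, 0, 3], [0, 0, 3], [0, 0, 0], [0, 0, 0], [0, 0, 0]], jaw=[0, 0, 0, 0, 0, 0])

```text
time_s: 15.67
ee_pos: [0.5776, -0.1558, 0.1057]
eef_rot: [-0.0, 0.699, 0.715, -0.0]
contact_force: [-0.6, 0.2, -4.3]
gripper_width: 0.196
gripper_force: 30.0
```

>>> drive_tool(angular=[[0, 0, 0], [0, 0, 0], [0, 0, 0], [0, 0, 0]], translation=[[0, 0, 2], [0, 0, 2], [0, 0, 0], [0, 0, 0]], jaw=[0, 0, 0, 0])

```text
time_s: 16.0
ee_pos: [0.5775, -0.1558, 0.1015]
eef_rot: [-0.0, 0.699, 0.715, -0.0]
contact_force: [0.9, 0.1, -4.6]
gripper_width: 0.193
gripper_force: 30.0
```

>>> drive_tool(angular=[[0, 0, 0], [0, 0, 0], [0, 0, 0], [0, 0, 0]], translation=[[0, 0, 2], [0, 0, 2], [0, 0, 2], [0, 0, 0]], jaw=[0, 0, 0, 0])

```text
time_s: 16.33
ee_pos: [0.5774, -0.1557, 0.0952]
eef_rot: [-0.0, 0.699, 0.715, -0.0]
contact_force: [0.7, 0.9, -4.9]
gripper_width: 0.198
gripper_force: 30.0
```

>>> drive_tool(angular=[[0, 0, 0], [0, 0, 0], [0, 0, 0], [0, 0, 0]], translation=[[0, 0, 2], [0, 0, 1], [0, 0, 0], [0, 0, 0]], jaw=[0, 0, 0, 0])

```text
time_s: 16.67
ee_pos: [0.5776, -0.1558, 0.0927]
eef_rot: [-0.0, 0.699, 0.715, -0.0]
contact_force: [-0.6, -0.3, -4.2]
gripper_width: 0.193
gripper_force: 30.0
```

On the dowels with no side force. Now pressing against the ejectors.

>>> drive_tool(angular=[[0, 0, 0], [0, 0, 0], [0, 0, 0], [0, 0, 0]], translation=[[0, 0, 1], [0, 0, 1], [0, 0, 1], [0, 0, 0]], jaw=[0, 0, 0, 0])

```text
time_s: 17.0
ee_pos: [0.5778, -0.1559, 0.09]
eef_rot: [0.0, 0.699, 0.715, 0.0]
contact_force: [-1.9, 0.6, 2.7]
gripper_width: 0.192
gripper_force: 30.0
```

>>> drive_tool(angular=[[0, 0, 0], [0, 0, 0], [0, 0, 0], [0, 0, 0]], translation=[[0, 0, 1], [0, 0, 1], [0, 0, 0], [0, 0, 0]], jaw=[0, 0, 0, 0])

```text
time_s: 17.33
ee_pos: [0.5778, -0.1559, 0.0881]
eef_rot: [0.0, 0.699, 0.715, 0.0]
contact_force: [-1.8, 2.3, 4.9]
gripper_width: 0.192
gripper_force: 30.0
```

>>> drive_tool(angular=[[0, 0, 0], [0, 0, 0], [0, 0, 0], [0, 0, 0]], translation=[[0, 0, 1], [0, 0, 1], [0, 0, 0], [0, 0, 0]], jaw=[0, 0, 0, 0])

```text
time_s: 17.67
ee_pos: [0.5778, -0.1559, 0.0863]
eef_rot: [0.0, 0.699, 0.715, 0.0]
contact_force: [-2.1, 1.5, 8.5]
gripper_width: 0.197
gripper_force: 30.0
```

>>> drive_tool(angular=[[0, 0, 0], [0, 0, 0], [0, 0, 0], [0, 0, 0]], translation=[[0, 0, 1], [0, 0, 0], [0, 0, 0], [0, 0, 0]], jaw=[0, 0, 0, 0])

```text
time_s: 18.0
ee_pos: [0.5778, -0.1559, 0.0854]
eef_rot: [0.0, 0.699, 0.715, 0.0]
contact_force: [-4.0, 1.2, 9.8]
gripper_width: 0.194
gripper_force: 30.0
```

>>> drive_tool(angular=[[0, 0, 0], [0, 0, 0], [0, 0, 0], [0, 0, 0]], translation=[[0, 0, 1], [0, 0, 0], [0, 0, 0], [0, 0, 0]], jaw=[0, 0, 0, 0])

```text
time_s: 18.33
ee_pos: [0.5778, -0.156, 0.0846]
eef_rot: [0.0, 0.699, 0.715, 0.0]
contact_force: [-4.0, 2.3, 10.2]
gripper_width: 0.196
gripper_force: 30.0
```

>>> drive_tool(angular=[[0, 0, 0], [0, 0, 0], [0, 0, 0], [0, 0, 0]], translation=[[0, 0, 1], [0, 0, 0], [0, 0, 0], [0, 0, 0]], jaw=[0, 0, 0, 0])

```text
time_s: 18.67
ee_pos: [0.5777, -0.1559, 0.0844]
eef_rot: [0.0, 0.699, 0.715, 0.001]
contact_force: [-8.4, 3.5, 21.8]
gripper_width: 0.197
gripper_force: 30.1
```

Z stalls at 0.0844 and the force jumps to 22 N, so the faces have met. I'll add a little more press and ease the side load.

>>> drive_tool(angular=[[0, 0, 0], [0, 0, 0], [0, 0, 0], [0, 0, 0], [0, 0, 0]], translation=[[0, -0.5, 0.5], [0, 0, 0.4], [0, 0, 0], [0, 0, 0], [0, 0, 0]], jaw=[0, 0, 0, 0, 0])

```text
time_s: 19.08
ee_pos: [0.5777, -0.1559, 0.0844]
eef_rot: [0.0, 0.699, 0.715, 0.001]
contact_force: [-9.4, 4.3, 30.7]
gripper_width: 0.197
gripper_force: 30.1
```

Run:
```python
from h import *
q=[];f=[]
for n in("side","scene","wrist","wrist"):
    i=viewer.read_camera(n)[:,:,::-1];cv2.imwrite(f"pics/{n}_end.png",i);p,R,o=pose();q.append(p);f.append(o["contact_force"])
print(np.round(q,4).tolist(),np.round(f,1).tolist(),np.round(o["moment"],2),R.as_matrix().round(4).tolist(),o["gripper_force"],o["time_s"])
# dark gap check: edges of upper block in wrist image vs grip offset
w=cam("wrist");g=cv2.cvtColor(i,cv2.COLOR_BGR2GRAY).astype(int)
for c in(215,255,295):
    print(c,g[98:140,c-3:c+3].mean(1).astype(int).tolist())
U=np.array([.5785,-.157,.068])
rz=lambda a:np.array([[np.cos(a),-np.sin(a),0],[np.sin(a),np.cos(a),0],[0,0,1]])
for e in((0,.07,0),(0,.06,0),(-.028,.06,0),(.028,.06,0)):print(proj(w,U+rz(.02)@e).round(1))
```

```text
[[0.5777, -0.1559, 0.0844], [0.5777, -0.1559, 0.0844], [0.5777, -0.1559, 0.0844], [0.5777, -0.1559, 0.0844]] [[-9.4, 5.4, 30.9], [-8.5, 4.9, 31.1], [-9.6, 4.5, 30.7], [-10.0, 4.2, 30.4]] [ 0.85  2.34 -0.03] [[-0.0218, 0.9998, 0.0022], [0.9998, 0.0218, 0.0012], [0.0012, 0.0023, -1.0]] 30.139224199556338 19.2833
215 [94, 93, 92, 92, 93, 95, 96, 96, 98, 99, 97, 69, 50, 55, 55, 54, 54, 55, 67, 74, 75, 75, 75, 75, 74, 76, 76, 76, 75, 72, 81, 153, 181, 181, 180, 181, 179, 152, 114, 89, 70, 63]
255 [109, 108, 103, 86, 95, 159, 158, 104, 79, 124, 176, 191, 188, 189, 189, 189, 189, 189, 189, 188, 188, 189, 188, 189, 189, 189, 189, 190, 188, 139, 92, 154, 180, 181, 180, 180, 180, 180, 181, 181, 180, 180]
295 [85, 85, 86, 90, 93, 97, 100, 101, 102, 102, 101, 71, 50, 54, 53, 54, 53, 53, 66, 72, 72, 74, 75, 73, 72, 72, 74, 75, 75, 70, 81, 154, 183, 183, 182, 183, 182, 157, 123, 97, 74, 63]
[255.1 107.9]
[255.1 128.9]
[197.6 128.8]
[312.5 129. ]
```

The faces meet flush: the hard stop is 6.0 mm below first ejector contact, and the underside sits at 0.0844 − 0.0507 ≈ 0.034. The press is steady at about 31 N. Handing in.

```bash
python3 -c "
from rig import env
print(env.hand_in())"
```

```text
the job is handed in; nothing more can be done
None
```

I handed the job in at about 19 s. By my measurements, the core pin is fully down in the lower half and the upper half is on both dowels, pressed shut at about 31 N and still gripped; the hand-in returned no verdict.

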